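# Fit bobbin and guide rod to the rewinding stand

## Task

Get the little green rewinding stand ready: first put the empty yellow bobbin onto the stand's upright spindle, hub upwards, right down on the base plate, and let go of it. Then take the long rod with the orange head out of the socket rack and thread it from above, foot first, through the stand's upper brass eye and then the lower one, and finish still gripping it there so that I can do up the set screws: rod upright through both eyes, its foot poking out below the lower eye about halfway to the base plate, carried by your grip alone, not resting on the plate nor forced hard against the eyes. Leave the other rods and tools on the table where they are.

Things in the scene. Friction and masses are not known exactly. Their poses are not given: they have to be found in the camera images.
- stand: Fixed green stand. Base plate 110 (x) x 260 (y) x 10 mm; origin at the centre of its underside, z up. At its y = -60 mm a vertical steel spindle, 14 mm diameter, the last 10 mm tapering to 6 mm, top at z = 102 mm. At its y = +60 mm two brass eyes, coaxial and vertical, on short arms from a 22 mm square post at y = +108 mm, top at z = 118 mm.
- spindle_seat (a point): The point where the spindle's axis meets the top of the base plate (10 mm above the table); axes as the stand. The bobbin's origin comes here when fully home.
- lower_eye (a point): On the common vertical axis of the eyes, at the bottom end of the lower eye, 40 mm above the table and 30 mm above the base plate; axes as the stand. This eye reaches from z = 40 to 64 mm above the table: an open tube, 16 mm bore (2 mm play all round the rod), its top 10 mm flared to 29 mm inside.
- upper_eye (a point): On the common vertical axis of the eyes, at the centre of the upper eye's top rim, 125 mm above the table; axes as the stand. This eye reaches from z = 95 to 125 mm: an open tube, 16 mm bore, its top 12 mm flared to 29 mm inside, 38 mm outside.
- bobbin: Loose yellow plastic bobbin, about 180 g, standing on the table; origin at the centre of its underside, z up along its axis. Flanges 80 mm diameter at z = 0 to 6 and 44 to 50 mm; core and hub 36 mm diameter, the hub standing free from z = 50 to 76 mm for gripping from above; bore 22 mm right through.
- rack: Fixed steel rod rack: plate 210 (x) x 60 (y) x 6 mm, origin at the centre of its underside, with three upright pipe sockets at its own x = -70, 0 and +70 mm (outside 25 mm, bore 15 mm, top at z = 50 mm, floor at z = 8 mm). One rod stands in each, in any order.
- guide_rod: Loose steel rod with an orange head, about 170 g, upright in one of the rack's sockets, foot 8 mm above the table; origin at the centre of its foot, z up along the rod. 180 mm long: shank 12 mm diameter (lowest 7 mm taper to 8 mm) up to z = 140 mm, then the round head, 18 mm diameter, to z = 180 mm, for gripping from above.
- blue_rod: Another rod in the rack, blue head, 110 mm long (head 16 mm diameter, top 30 mm); origin at its foot. To be left alone.
- black_rod: As the blue rod, with a black head. To be left alone.
- hammer: Hammer lying on the table beyond the stand; to be left alone.
- wrench: Wrench lying at the left of the table; to be left alone.
- can: Blue paint can standing at the right, 66 mm diameter, 150 mm high; to be left alone.
- tape: Yellow tape measure, 70 x 60 x 34 mm, lying at the left; to be left alone.
- magnet: Square red welding magnet, 100 x 100 x 20 mm, lying at the back; to be left alone.

How it is judged:
By the outcome, as a careful person would: the job done as asked, in the order asked, and still so for the second after the job is handed in, while the arm keeps its last pose, push and grip.
It also fails if it takes over 69 s, if anything falls off the work surface, if the arm or the gripper's body presses on something with over 40 N, if the wrist force passes 120 N, or if a joint passes its speed limit or range.

## Robot

A 7-joint arm with a two-finger parallel gripper is mounted at the origin on the work surface. World frame = base frame: x ahead of the robot, y to its left, z up, the work surface at z = 0. Lengths are in m, angles in rad, forces in N, time in s.
With the tool pointing down it reaches from about 0.425 to 0.925 m from the base axis. Payload 6.8 kg.
Tool frame: the origin (TCP) lies at the very end of the fingers, on their centre line; the grasp point (between the pads) lies arm.grasp_offset behind it (arm.grasp_offset is the distance from the TCP to the grasp point, in m); z points along the fingers, y is the line along which they close (so a half turn about z gives the same grasp; the last joint's range is limited). The gripper opens to 88 mm and grips with 3 to 60 N. Pads are 20 mm wide; open, the fingers measure 115 mm over their backs; the gripper's body (75 mm by 178 mm) begins 61 mm behind the grasp point.
Start: joints at [-0.108, 0.477, 0.022, 1.555, -0.011, 1.109, -0.083], TCP at [0.675, 0, 0.223] pointing down, gripper open.
Joint ranges: [-2.96, 2.96], [-0.34, 2.1], [-1.41, 1.46], [0.24, 2.44], [-1.37, 4.51], [0.17, 1.92], [-2.96, 2.96]. Speed limits (rad/s): [2.39, 2.39, 3.14, 3.14, 3.14, 3.14, 3.14].

## Interface

Orientations are given as a unit quaternion [w, x, y, z].
In Python, from workcell import arm, cams gives the robot as it stands (arm), with the cameras (cams). Calls block until the motion is done:
- arm.goto(position, orientation): joint-space move of the TCP to a pose.
- arm.move_l(position, speed=0.15, rotation=None, guard=None): straight line of the TCP; rotation=None keeps the orientation; speed is the mean speed in m/s. With guard (N) it stops when the force on the tool has changed by that much, and returns True; else False.
- arm.set_joints(angles): joint-space move.
- arm.release() and arm.grasp(strength=None): open the fingers fully, or close them until they stop; strength is the grip in N (None keeps the last).
- arm.sleep(seconds).
- arm.solve_ik(position, orientation): joint angles nearest the present ones, or None.
- cams.camera(name): name is "scene" or "side" or "wrist"; returns the picture (480x640x3 uint8, red, green, blue); there is no depth.
- cams.camera_params(name): a dict with "vfov" (degrees; the focal length in pixels is half the picture's height over the tangent of half this angle, whatever the lens; pixels are square), "cx", "cy" (the principal point, pixels), "T" (4x4, takes a point from camera to world coordinates); the wrist camera has in their place "hand_eye" (4x4, takes a point from camera to tool coordinates, whose origin is the TCP and whose axes are the flange's). Camera axes: x right, y down, z forward; pixel columns grow to the right and rows downward; lengths in m; the calibration is good to about 2 mm. A picture is of the moment at which its call begins: read the wrist's pose just before it. camera_params takes no time and is no camera call.
A pose or a line that the arm cannot do raises arm.MotionError and nothing moves.
- arm.sign_off(): hands the job in; it is judged then, once.
Readings, each from a call of its own:
- arm.get_time_s(): time.
- arm.get_qpos(): joint angles.
- arm.get_dq(): joint speeds.
- arm.get_joint_efforts(): joint torques, N m.
- arm.get_eef_pos(): TCP position.
- arm.get_tool_rot(): TCP orientation.
- arm.get_force(): force on the tool from outside, world axes, zero at the start.
- arm.get_moment(): the same for the moment, N m.
- arm.get_gripper_width(): opening from 0.0 (shut) to 1.0 (fully open).
- arm.get_grasp_force(): force on a finger pad.
Only numpy, scipy, OpenCV 4.12 (cv2) and the standard library are available. Lean on these libraries where they do the work, as an engineer would, in place of code of your own. Each camera call takes 0.05 s, during which the arm holds its last target. There are 200 camera calls.

## Working session

There is one attempt and no reset: what is moved stays moved. The work goes in short steps, each a Python script; the robot and the scene stay as the last script left them, time stands still between calls to the robot, and variables do not carry over. Pictures are saved under pics/ and viewed, at most 10 in all, crops included, and the job is handed in when it is done.

```bash
ls; mkdir -p pics; python3 - <<'E'
from workcell import arm, cams
import cv2,numpy as np
np.set_printoptions(precision=4,suppress=True)
print(arm.get_time_s(),arm.grasp_offset,arm.get_eef_pos(),arm.get_tool_rot())
for n in("scene","side","wrist"):
    cv2.imwrite(f"pics/{n}0.png",cams.camera(n)[:,:,::-1]); print(n,cams.camera_params(n))
E
```

```text
pics
workcell.py
0.0 0.0187 [0.6744 0.     0.2217] [-0.0006  0.7071  0.7071 -0.0007]
scene {'vfov': 53.326378954688764, 'cx': 325.0330756768099, 'cy': 236.3335167852161, 'T': array([[-0.4287,  0.7444, -0.512 ,  1.1771],
       [ 0.9035,  0.3537, -0.2423,  0.3351],
       [ 0.0007, -0.5664, -0.8241,  1.079 ],
       [ 0.    ,  0.    ,  0.    ,  1.    ]])}
side {'vfov': 43.16738616808689, 'cx': 318.76412368408927, 'cy': 234.2270159500814, 'T': array([[-0.7391, -0.3662,  0.5654, -0.229 ],
       [-0.6735,  0.418 , -0.6096,  0.8845],
       [-0.0131, -0.8314, -0.5556,  0.8972],
       [ 0.    ,  0.    ,  0.    ,  1.    ]])}
wrist {'vfov': 66.41336514822117, 'cx': 326.0391272533181, 'cy': 235.83514737435442, 'hand_eye': array([[-0.0007, -0.9569, -0.2905,  0.0807],
       [ 1.    , -0.0004, -0.0011, -0.0006],
       [ 0.001 , -0.2905,  0.9569, -0.1629],
       [ 0.    ,  0.    ,  0.    ,  1.    ]])}
```

View pics/scene0.png

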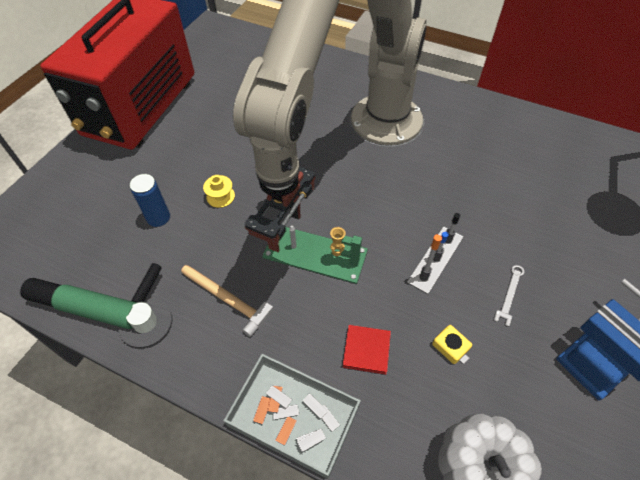

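View pics/side0.png

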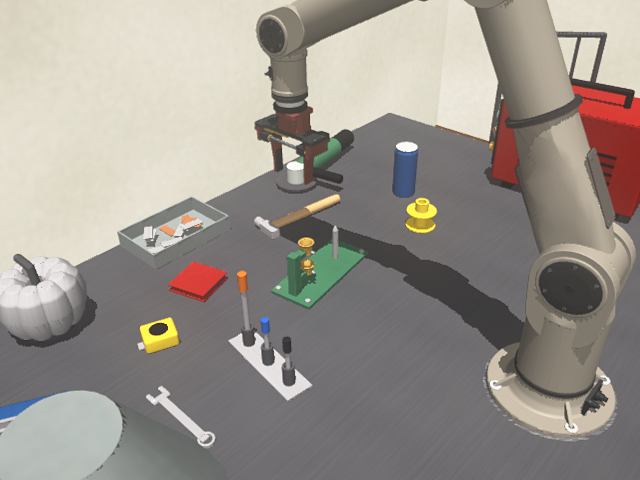

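View pics/wrist0.png

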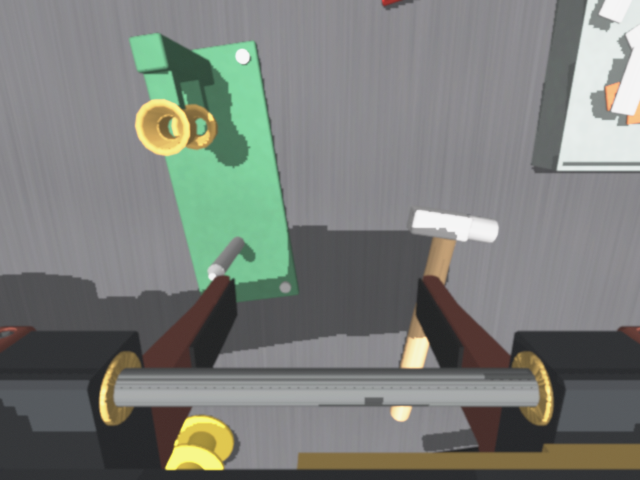

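The pictures show the following:
- **Wrist:** upper-eye rim at about (163,127), spindle tip at about (216,270), bobbin partly visible at about (200,450).
- **Scene:** bobbin at (218,190). The orange rod stands in the rack's socket nearest the tape, with its head at (436,243).
- **Side:** orange head top at (241,274), blue (265,322), black (287,343).

```bash
cat > h.py <<'E'
from workcell import arm, cams
import cv2,numpy as np
from scipy.spatial.transform import Rotation as R
np.set_printoptions(precision=4,suppress=True)
def Tw(n,pos=None,q=None):
    p=cams.camera_params(n)
    if n!="wrist": return p,p["T"]
    if pos is None: pos,q=arm.get_eef_pos(),arm.get_tool_rot()
    T=np.eye(4);T[:3,:3]=R.from_quat(np.roll(q,-1)).as_matrix();T[:3,3]=pos
    return p,T@p["hand_eye"]
def ray(pT,px,z):
    p,T=pT;f=240/np.tan(np.radians(p["vfov"]/2))
    d=T[:3,:3]@[(px[0]-p["cx"])/f,(px[1]-p["cy"])/f,1]
    return T[:3,3]+d*(z-T[2,3])/d[2]
def proj(pT,X):
    p,T=pT;f=240/np.tan(np.radians(p["vfov"]/2))
    c=T[:3,:3].T@(np.asarray(X)-T[:3,3]);return f*c[:2]/c[2]+[p["cx"],p["cy"]]
def qdown(yaw): # tool y axis at angle yaw from world x
    c,s=np.cos(yaw),np.sin(yaw)
    return np.roll(R.from_matrix(np.array([[-s,c,0],[c,s,0],[0,0,-1.]])).as_quat(),1)
def snap(n,name):
    pT=Tw(n);im=cams.camera(n)[:,:,::-1].copy();cv2.imwrite(f"pics/{name}.png",im);return pT,im
E
python3 - <<'E'
from h import *
w,s,d=Tw("wrist"),Tw("scene"),Tw("side")
print("eye w",ray(w,(163,127),.125),"s",ray(s,(338,234),.125),"d",ray(d,(306,243),.125))
print("spindle w",ray(w,(216,271),.102),"s",ray(s,(293,229),.102),"d",ray(d,(335,227),.102))
print("plate corners",[ray(w,c,.01) for c in((256,42),(297,294))])
print("bob s",ray(s,(217,181),.076),"d",ray(d,(422,201),.076))
for n,a,b,z in(("orange",(437,237),(241,274),.188),("blue",(447,234),(265,319),.118),("black",(456,216),(287,340),.118)):
    print(n,ray(s,a,z),ray(d,b,z))
print("rack corners",[ray(s,c,.006) for c in((463,236),(427,291),(408,281))],[ray(d,c,.006) for c in((229,342),(291,396),(311,383),(250,332))])
print(arm.get_qpos())
E
```

```text
eye w [0.5627 0.0791 0.125 ] s [0.5647 0.0801 0.125 ] d [0.5546 0.0822 0.125 ]
spindle w [ 0.582  -0.0357  0.102 ] s [ 0.5845 -0.0342  0.102 ] d [ 0.572  -0.0369  0.102 ]
plate corners [array([0.6088, 0.1534, 0.01  ]), array([ 0.6406, -0.1014,  0.01  ])]
bob s [ 0.5145 -0.3093  0.076 ] d [ 0.508  -0.3133  0.076 ]
orange [0.5167 0.3025 0.188 ] [0.5126 0.3064 0.188 ]
blue [0.4457 0.3193 0.118 ] [0.4447 0.3133 0.118 ]
black [0.3828 0.3234 0.118 ] [0.3726 0.3261 0.118 ]
rack corners [array([0.3482, 0.3589, 0.006 ]), array([0.5514, 0.3241, 0.006 ]), array([0.5448, 0.271 , 0.006 ])] [array([0.5458, 0.3308, 0.006 ]), array([0.3466, 0.3482, 0.006 ]), array([0.3404, 0.2993, 0.006 ]), array([0.5354, 0.281 , 0.006 ])]
[-0.1081  0.4776  0.0223  1.5562 -0.0115  1.1093 -0.0831]
```

```bash
cat >> h.py <<'E'
def look(t,zt,name,yaw=0.,tcpz=.22):
    hx=.081-.303*(tcpz+.163-zt)   # tool-x of the optical axis at height zt
    xd=np.array([-np.sin(yaw),np.cos(yaw)])
    p=np.array(t[:2])-hx*xd
    arm.goto([*p,tcpz],qdown(yaw)); arm.sleep(.3)
    return snap("wrist",name)
E
python3 - <<'E'
from h import *
a=[]
for n,t,z in(("eye",(.563,.079),.125),("spin",(.582,-.036),.102),("bob",(.511,-.311),.076)):
    pT,im=look(t,z,n); a.append(im[60:420,120:520]); print(n,proj(pT,[*t,z]),arm.get_time_s(),arm.get_eef_pos())
    np.save(f"pics/{n}.npy",pT[1])
cv2.imwrite("pics/m1.png",np.hstack(a[:2]))
E
```

```text
eye [326.4294 234.3576] 1.1 [0.5635 0.0756 0.2198]
spin [327.2371 236.9728] 1.9667 [ 0.582  -0.0307  0.22  ]
bob [326.448  236.5012] 3.3917 [ 0.5114 -0.2982  0.22  ]
```

View pics/m1.png

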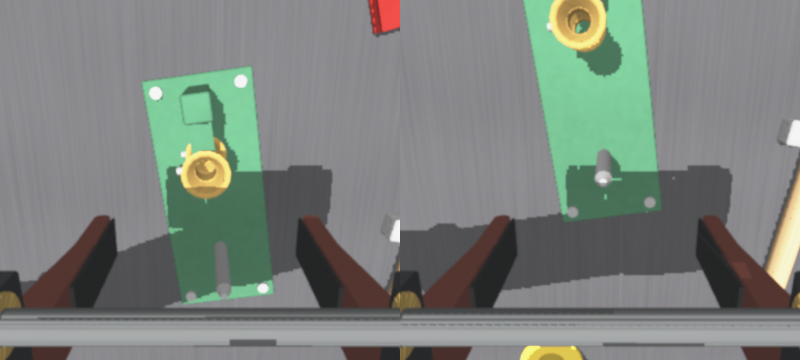

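View pics/bob.png

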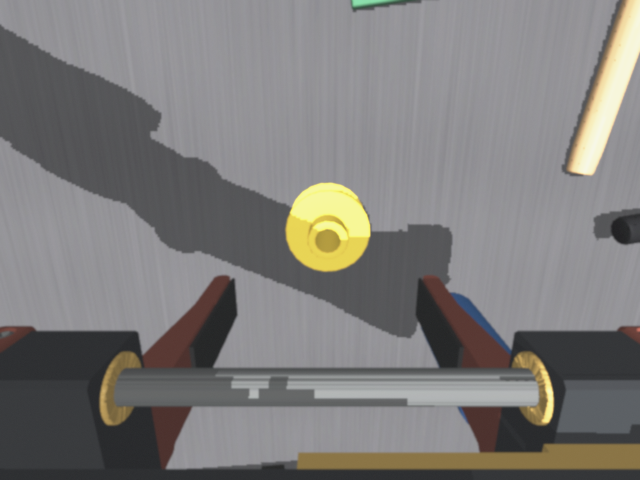

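The eye rim is at (326,234), as predicted. The spindle tip is at about (323,241), roughly 3 mm from my estimate. The bobbin hub is at about (328,237). The blue can shows behind the right finger, so I'll locate it before descending.

```bash
python3 - <<'E'
from h import *
s,d=Tw("scene"),Tw("side")
print("can",ray(s,(146,184),.15),ray(d,(406,147),.15))
p=cams.camera_params("wrist")
def W(n): return p,np.load(f"pics/{n}.npy")
im=cv2.imread("pics/eye.png");hsv=cv2.cvtColor(im,cv2.COLOR_BGR2HSV)
def blob(n,lo,hi,roi):
    im=cv2.imread(f"pics/{n}.png");x0,y0,x1,y1=roi
    m=cv2.inRange(cv2.cvtColor(im,cv2.COLOR_BGR2HSV)[y0:y1,x0:x1],lo,hi)
    c=max(cv2.findContours(m,0,1)[0],key=cv2.contourArea);c=cv2.convexHull(c)+[x0,y0]
    return c,cv2.minEnclosingCircle(c)
c,e=blob("eye",(12,100,60),(32,255,255),(290,203,370,270));print("eye",e,ray(W("eye"),e[0],.125))
c,e=blob("bob",(20,100,50),(35,255,255),(260,170,400,290));print("bob",cv2.boundingRect(c))
for z in(.05,): print(ray(W("bob"),(328,229),z))
print("hub",ray(W("bob"),(328,237),.076), "spin",ray(W("spin"),(323.5,241),.102))
big=[cv2.resize(cv2.imread(f"pics/{n}.png")[y:y+80,x:x+80],(400,400),interpolation=0) for n,x,y in(("spin",284,200),("bob",288,197))]
cv2.imwrite("pics/m2.png",np.hstack(big))
E
```

```text
can [ 0.6496 -0.4197  0.15  ] [ 0.6443 -0.4235  0.15  ]
eye ((327.04736328125, 228.54209899902344), 29.59706687927246) [0.5635 0.0834 0.125 ]
bob (285, 183, 86, 89)
[ 0.5125 -0.3115  0.05  ]
hub [ 0.5124 -0.3115  0.076 ] spin [ 0.579  -0.0394  0.102 ]
```

View pics/m2.png

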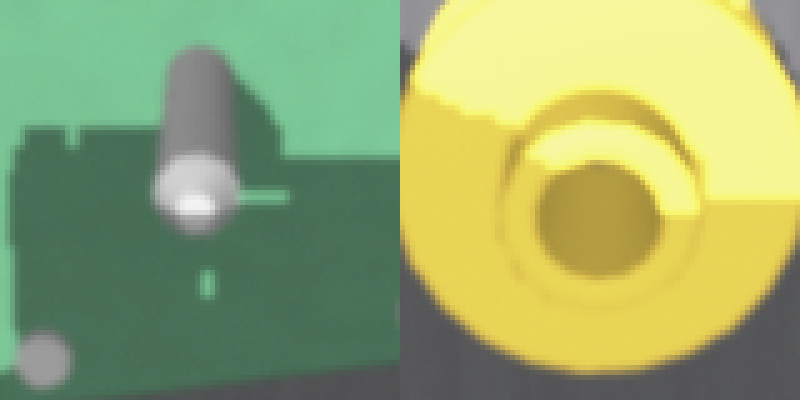

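The enlarged crops put the spindle tip at about (323,241), which is (0.579,-0.039). The hub's top ring centres at about (328,240), which is (0.5125,-0.313). The can is 0.17 m away, so it is clear. I'll pick the bobbin now.

```bash
python3 - <<'E'
from h import *
q=qdown(.13); b=(.5125,-.3132)
arm.goto([*b,.13],q)
print("guard",arm.move_l([*b,.0535],.08,guard=8),arm.get_eef_pos())
arm.grasp(25); z=arm.get_eef_pos()[2]
print(arm.get_gripper_width(),arm.get_grasp_force(),arm.get_force(),z)
arm.move_l([*b,.20],.15)
arm.goto([.579,-.0394,.20],q); arm.sleep(.3)
print(arm.get_eef_pos(),arm.get_gripper_width(),arm.get_force(),arm.get_time_s())
a=[snap("wrist","hold")[1][100:400,170:470]]
a+= [snap("side","hold_s")[1][130:330,220:420]]
cv2.imwrite("pics/m3.png",np.hstack([a[0],cv2.resize(a[1],(300,300))]))
E
```

```text
guard False [ 0.5129 -0.3135  0.054 ]
0.3956386858253421 24.999830201268196 [ 0.5945  0.7585 -0.3205] 0.05347181490230843
[ 0.579  -0.0406  0.2   ] 0.3993706073529667 [ 0.4904 -0.9539 -1.4562] 8.3333
```

View pics/m3.png

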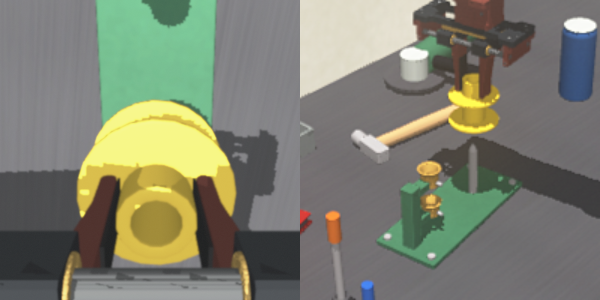

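The bobbin is held level and upright, with the hub-top bore centred at about (326,321). I'll check its offset in the hand against that, then lower it.

```bash
python3 - <<'E'
from h import *
pT=Tw("wrist"); e=arm.get_eef_pos(); h=ray(pT,(326,321),e[2]+.0225)
print("hub",h,e)
im=cv2.imread("pics/hold.png")
off=h[:2]-e[:2]
t=np.array([.579,-.0394])-np.clip(off,-.0025,.0025)
print("target",t)
arm.move_l([*t,.17],.15)
print(arm.move_l([*t,.075],.08,guard=8),arm.get_eef_pos(),arm.get_force())
print(arm.move_l([*t,.0615],.03,guard=6),arm.get_eef_pos(),arm.get_force(),arm.get_time_s())
E
```

```text
hub [ 0.5783 -0.0402  0.2225] [ 0.579 -0.04   0.2  ]
target [ 0.5797 -0.0391]
False [ 0.5802 -0.0391  0.0756] [ 0.6551 -0.0542 -2.4239]
True [ 0.5798 -0.0392  0.063 ] [-0.0334  1.0644  3.3323] 10.5417
```

```bash
python3 - <<'E'
from h import *
arm.release(); e=arm.get_eef_pos()
arm.move_l([e[0],e[1],.23],.2)
pT,im=look((.5147,.3045),.188,"rod",0,.30)
np.save("pics/rod.npy",pT[1]);print(proj(pT,[.5147,.3045,.188]),arm.get_time_s(),arm.get_eef_pos())
x0,y0=226,136
m=cv2.inRange(cv2.cvtColor(im,cv2.COLOR_BGR2HSV),(3,120,60),(18,255,255))[136:336,226:426]
c=max(cv2.findContours(m,0,1)[0],key=cv2.contourArea);print(cv2.boundingRect(c),cv2.minEnclosingCircle(c))
s=snap("side","placed")[1][210:310,260:380]
cv2.imwrite("pics/m4.png",np.hstack([cv2.resize(im[136:336,226:426],(400,400)),cv2.resize(s,(400,400))]))
E
```

```text
[326.7692 234.2899] 14.1667 [0.515  0.3063 0.3   ]
(92, 77, 24, 33) ((103.0625, 93.0), 16.13248634338379)
```

View pics/m4.png

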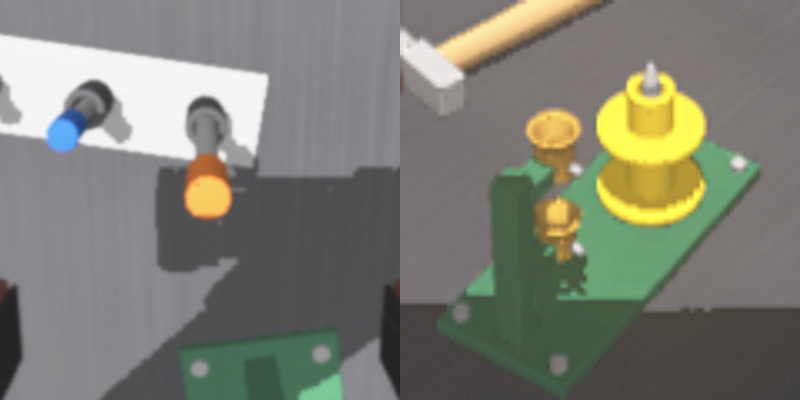

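Bobbin seated on the base plate with the spindle tip showing above the hub. The orange head top is at full-frame (330,234) and its socket top at about (329,197). I'll grasp the head and lift.

```bash
python3 - <<'E'
from h import *
pT=Tw("wrist")
h=ray(pT,(330,234),.188);s=ray(pT,(329.5,198),.05);print("head",h,"socket",s)
q=qdown(.13);t=h[:2]
arm.goto([*t,.25],q)
print(arm.move_l([*t,.151],.1,guard=8),arm.get_eef_pos(),arm.get_force())
arm.grasp(45);arm.sleep(.2)
print(arm.get_gripper_width()*88,arm.get_grasp_force(),arm.get_force(),arm.get_moment(),arm.get_eef_pos())
print(arm.move_l([*t,.21],.08,guard=15),arm.get_force())
print(arm.move_l([*t,.31],.15),arm.get_force(),arm.get_time_s(),arm.get_eef_pos())
E
```

```text
head [0.5171 0.3051 0.188 ] socket [0.5178 0.3069 0.05  ]
False [0.5175 0.3055 0.1517] [-0.3538 -0.3231  0.1826]
17.730992580248227 44.99684929847717 [ 0.1753 -0.4573 -1.2282] [ 0.0193 -0.1141  0.066 ] [0.5171 0.3052 0.151 ]
False [-0.0347 -0.2661 -1.3481]
False [ 0.2356 -0.3995 -0.9705] 18.6667 [0.5165 0.3048 0.3088]
```

```bash
python3 - <<'E'
from h import *
q=qdown(.13)
arm.goto([.5632,.0792,.295],q);arm.sleep(.4)
e=arm.get_eef_pos();print(e,arm.get_time_s(),"foot z",e[2]-.143)
a=[]
for n in("wrist","scene","side"):
    pT,im=snap(n,"hov_"+n)
    f=proj(pT,[.5632,.0792,e[2]-.143]); u=proj(pT,[.5632,.0792,.125]); r=140 if n=="wrist" else 70
    x0,y0=(f-r/2).astype(int); 
    a.append(cv2.resize(im[y0:y0+r,x0:x0+r],(266,266),interpolation=cv2.INTER_CUBIC)); print(n,(x0,y0),"scale",266/r,"foot",f,(f-[x0,y0])*266/r,"rim",u,(u-[x0,y0])*266/r,"headtop",proj(pT,[*e[:2],e[2]+.037]))
cv2.imwrite("pics/m5.png",np.hstack(a))
E
```

```text
[0.5632 0.0799 0.295 ] 19.9833 foot z 0.15201639408028392
wrist (np.int64(256), np.int64(153)) scale 1.9 foot [326.95   223.2355] [134.8049 133.4474] rim [326.9056 215.7839] [134.7206 119.2894] headtop [327.8264 339.5437]
scene (np.int64(303), np.int64(191)) scale 3.8 foot [338.168  226.9232] [133.6385 136.5082] rim [337.9084 233.3946] [132.6519 161.0996] headtop [340.5132 176.4929]
side (np.int64(268), np.int64(196)) scale 3.8 foot [303.8074 231.0079] [136.0683 133.0299] rim [304.1282 241.0051] [137.2872 171.0193] headtop [301.2446 158.4068]
```

View pics/m5.png

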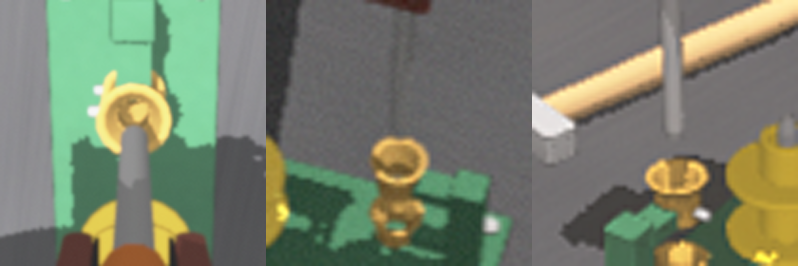

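In the wrist crop the rim centre (134,119) and the foot (134,~130) match the predictions to about 1 mm. The side and scene crops suggest at most 2 mm of error, within the 29 mm flare. I'll lower under guard into the upper eye and read the static forces.

```bash
cat >> h.py <<'E'
def F(n=8):
    a=[]
    for _ in range(n): a.append(np.r_[arm.get_force(),arm.get_moment()]); arm.sleep(.02)
    return np.mean(a,0)
E
python3 - <<'E'
from h import *
t=(.5632,.0792); arm.move_l([*t,.295],.05);arm.sleep(.3);f0=F();np.save("f0.npy",f0);print("free",f0)
for z in(.262,.250,.240):
    g=arm.move_l([*t,z],.05,guard=5);arm.sleep(.3)
    print(g,arm.get_eef_pos(),F()-f0)
    if g:break
print(arm.get_gripper_width()*88,arm.get_time_s())
E
```

```text
free [-0.1581  0.0372 -1.1367  0.0042  0.0094  0.013 ]
False [0.5634 0.0792 0.2623] [ 0.2105 -0.1304 -0.0176  0.0004 -0.0254 -0.0038]
False [0.5633 0.0792 0.2502] [-0.1063  0.1411  0.2511  0.0125 -0.0048 -0.003 ]
False [0.5633 0.0792 0.2402] [ 0.1851 -0.1368 -0.0568  0.0002 -0.0121 -0.0156]
17.453435463740682 23.6667
```

Foot is in the upper bore with no contact. Next I'll gently feel the walls to centre it.

```bash
cat >> h.py <<'E'
def centre(t,z,f0,st=.0007):
    t=np.array(t,float)
    for ax in(0,1):
        lim=[]
        for s in(1,-1):
            for k in range(1,6):
                p=t.copy();p[ax]+=s*k*st;arm.move_l([*p,z],.02);arm.sleep(.1);d=F(5)-f0
                if abs(d[ax])>.8: break
            lim.append(p[ax]);print(ax,s,k,d[[0,1,3,4]],flush=True)
            arm.move_l([*t,z],.04)
        t[ax]=np.mean(lim);arm.move_l([*t,z],.04)
    return t
E
python3 - <<'E'
from h import *
f0=np.load("f0.npy");t=centre((.5632,.0792),.240,f0);np.save("t.npy",t)
arm.sleep(.2);print(t,F()-f0,arm.get_time_s())
E
```

```text
0 1 4 [-2.2013 -0.1833 -0.0634  0.7688]
0 -1 4 [ 0.8164  0.1011 -0.0199 -0.3414]
1 1 5 [-0.3153 -1.8886 -0.6353  0.0001]
1 -1 4 [ 0.5575  1.3784  0.4698 -0.0585]
[0.5632 0.0796] [ 0.256  -0.15   -0.2733  0.003  -0.0139 -0.007 ] 32.8667
```

```bash
python3 - <<'E'
from h import *
f0=np.load("f0.npy");t=np.load("t.npy")
for z in(.212,.195,.180,.168):
    g=arm.move_l([*t,z],.05,guard=4);arm.sleep(.3)
    print(g,arm.get_eef_pos(),F()-f0)
    if g:break
print(arm.get_gripper_width()*88,arm.get_grasp_force(),arm.get_time_s())
a=[]
for n in("scene","side"):
    pT,im=snap(n,"fin_"+n);c=proj(pT,[.5632,.0796,.09]).astype(int);a.append(cv2.resize(im[c[1]-50:c[1]+50,c[0]-50:c[0]+50],(400,400),interpolation=cv2.INTER_CUBIC))
cv2.imwrite("pics/m6.png",np.hstack(a))
E
```

```text
False [0.5633 0.0796 0.2122] [ 0.0136 -0.1106  0.1111 -0.0117 -0.0247 -0.0159]
False [0.5634 0.0796 0.1953] [-0.1574  0.2161 -0.1619 -0.0243 -0.0196 -0.018 ]
False [0.5633 0.0796 0.1802] [ 0.0889 -0.2312  0.0167 -0.0093  0.0045 -0.0129]
False [0.5633 0.0796 0.1682] [-0.1397  0.1254 -0.0575 -0.0138 -0.011  -0.0213]
17.489993517324187 44.997151494026184 36.6417
```

View pics/m6.png

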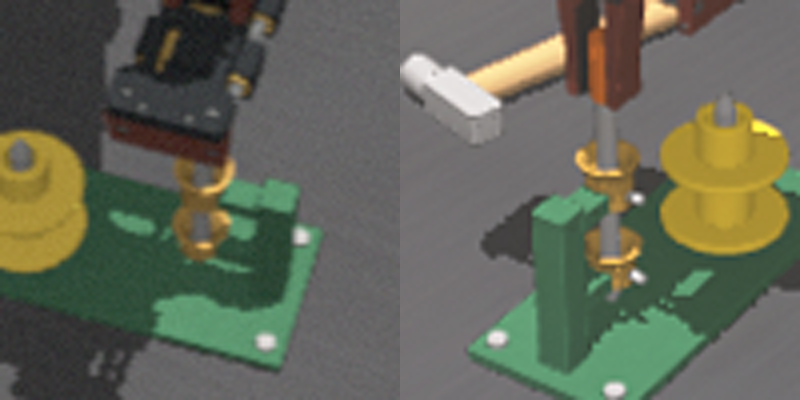

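The rod goes through both eyes. In the side crop its foot shows below the lower eye at about (613,297), there is no contact force, and the bobbin is home. I'm handing in.

```bash
python3 -c "
from h import *
print(F()-np.load('f0.npy'),arm.get_eef_pos(),arm.get_time_s());print(arm.sign_off())"
```

```text
[ 0.3135 -0.0736 -0.3501  0.0006 -0.0192 -0.0005] [0.5632 0.0795 0.168 ] 36.875
the job is handed in; nothing more can be done
None
```

The job is handed in at 36.9 s: the bobbin is released on the spindle, hub up and down on the base plate, and the orange-headed rod is gripped upright through both eyes, its foot about 15 mm above the plate and nothing measurable pressing on it.

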